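Press a carrier plate onto the pin of a spring jig

TASK

Swing the cover of the jig open until it rests on its stop. Then take the carrier plate by its grip rib, set it square into the jig, sliding it about as needed until the hidden bore in its underside drops over the locating pin, and press it down against the springs until it is fully home. Finish while still holding the plate pressed fully down; do not let go, and leave the other things on the table where they are.

Things in the scene. Friction and masses are not known exactly. Their poses are not given: they have to be found in the camera images.
- jig: Grey open-topped box jig fixed to the table, 96 (x) x 122 (y) x 44 mm high, walls 6 mm, cavity 84 x 110 mm; low feet at its y ends. Origin: centre of its underside; -x side towards the robot, give or take its yaw; z up. Inside: a sprung black platen with a fixed locating pin rising through its centre (x = y = 0). Its aluminium cover is closed at the start.
- pin_tip (a point): Top of the fixed steel locating pin, 12 mm in diameter with a nose tapering to 7 mm over the last 3 mm; 36 mm above the table, 6 mm above the platen when that is up and 8 mm below the rim of the jig. Axes as the jig's.
- platen (a joint): Travel in m of the sprung platen (black slab 74 x 100 mm): 0 up (its top 30 mm above the table), 0.008 fully down on a hard stop (top at 22 mm). It carries the plate's weight unmoved; going down takes about 4 N of push besides the plate's weight at first and 12 N when fully down, and it springs back up when let go.
- cover (a joint): Angle in rad of the jig's aluminium cover, a 96 x 122 x 6 mm plate weighing 150 g: 0 closed and level, 2.05 open, leaning back against its stop. It swings freely: it falls shut below about 1.57 and falls open beyond.
- cover_hinge (a point): Middle of the cover's hinge axis, along the jig's far upper edge (+x 48 mm, z 47 mm in the jig's frame). The axis is parallel to the jig's y. This frame stays fixed to the jig.
- cover_tab (a point): Grip point on the cover's dark tab, 24 mm wide (y), 8 mm thick, which sticks out 38 mm from the middle of the cover's front edge; the point is 24 mm out from that edge, 14 mm from the tab's end, and 120 mm from the hinge axis. The tab can be pinched by its two sides, from above, and turns between the fingers as the cover swings. Axes as the cover's.
- plate: Loose carrier plate: aluminium block 64 (x) x 90 (y) x 22 mm, about 0.3 kg, with a dark upright grip rib centred on top: 44 mm long (x), 24 mm thick (y), from 22 to 57 mm above the underside. Origin: centre of the underside, z up. Goes in with its 90 mm side along the jig's 122 mm side, either way round, 10 mm of room all round.
- bore (a point): Mouth of the blind round bore in the plate's underside, 14.5 mm wide, 18 mm deep, fits the pin; same point as the plate's origin. Its height over the table in the jig: 36 mm riding on the pin's tip, 30 mm dropped over the pin, 22 mm fully home (plate's aluminium top then flush with the jig's rim).
- gauge_block: Steel block 22 x 45 x 25 mm, bystander.
- spare_pulley: White pulley 29 mm in diameter, 20 mm high, bystander.
- cards_c: White stack of cards with a band, 68 x 36 x 25 mm, bystander. (Also beware, away from the work: a fixed signal tower on the robot's right, a column 49 mm across at about x 0.24, y -0.51 m, 0.26 to 0.53 m above the table top on a thin pole; an arm may start close beside it.)
Mind the look-alikes: they are no part of the job. Of the things shaped like the plate, the aluminium one is meant.

How it is judged:
By the outcome, as a careful person would: the job done as asked, in the order asked, and still so for the second after the job is handed in, while the arm keeps its last pose, push and grip.
It also fails if it takes over 59 s, if anything falls off the work surface, if the arm or the gripper's body presses on something with over 40 N, if the wrist force passes 120 N, or if a joint passes its speed limit or range.

ROBOT

A 7-joint arm with a two-finger parallel gripper is mounted at the origin on a cart in front of the work surface, level with it; the furniture and walls round the work are solid. World frame = base frame: x ahead of the robot, y to its left, z up, the work surface at z = 0. Lengths are in m, angles in rad, forces in N, time in s.
With the tool pointing down it reaches from about 0.4 to 0.85 m from the base axis. Payload 10.4 kg.
Tool frame: the origin (TCP) lies at the very end of the fingers, on their centre line; the grasp point (between the pads) lies r.tcp_to_grasp behind it (r.tcp_to_grasp is the distance from the TCP to the grasp point, in m); z points along the fingers, y is the line along which they close (so a half turn about z gives the same grasp; the last joint's range is limited). The gripper opens to 87 mm and grips with 3 to 60 N. Pads are 19 mm wide; open, the fingers measure 117 mm over their backs; the gripper's body (75 mm by 190 mm) begins 51 mm behind the grasp point.
Start: joints at [-1.249, 0.332, -0.065, 1.46, 0.022, 1.35, -0.088], TCP at [0.211, 0.588, 0.223] pointing down, gripper open.
Joint ranges: [-2.6, 2.6], [-0.5, 2.12], [-1.47, 1.34], [0.16, 2.42], [-1.27, 4.41], [0.06, 2.06], [-2.6, 2.6]. Speed limits (rad/s): [2.22, 2.22, 2.79, 2.79, 3.14, 3.14, 3.14].

INTERFACE

Orientations are given as a unit quaternion [x, y, z, w].
In Python, from bench import monitor, cams, ticket, r gives the robot as it stands.
- The arm moves only by the shell command python3 -m crank 'ROWS' [OPENING] [FORCE]. ROWS is a JSON object whose one key "steps" holds a list of rows, each a list of 2 entries, a list of its own where there are three numbers: the shift along the world's x, y, z in units of 25 mm (1.0 is 25 mm), then the turn, a rotation vector about the world's x, y, z in units of 5 degrees (1.0 is 5 degrees). In form: {"steps": [[[x, y, z], [ax, ay, az]], ...]}. A call has 1 to 10 rows; each row shifts and turns the commanded pose from where the row before left it; what a row does not reach is not made up. A row lasts 1/12 s, in which the tool goes at most 41.7 mm and 7.16 degrees, less where a joint would pass 70% of its speed; a pose out of reach is approached as far as the arm can. A call is refused whole if a number of a shift passes 1 or a number of a turn 1, either way. A call with a gripper value outside its range is refused whole. OPENING is the finger opening in mm, from 0 to 87, set as the call begins (- or left out, the last holds). The fingers move at their own pace and stop on an object; FORCE is the grip in N (left out, the last holds). Time passes only in rows, so rows that do not move let the fingers close. It gives the time, the measured TCP pose, the force, the opening and the grip force at its end, in the units of the state.
- monitor.read_state(): the state, without advancing time (a new reading comes with each control period).
- cams.camera(name): name is "side" or "top"; returns a dict with "pixels" (420x560x3 uint8, blue, green, red), "z_map" (420x560 float32, m along the optical axis (not along the pixel's ray), 0 where there is no reading), "vfov" (degrees; the focal length in pixels is half the picture's height over the tangent of half this angle, whatever the lens; pixels are square), "cx", "cy" (the principal point, pixels), "T" (4x4, takes a point from camera to world coordinates). Camera axes: x right, y up, looking along -z (the intrinsics and any distortion apply to the point x, -y, -z); pixel columns grow to the right and rows downward; lengths in m; the calibration is good to about 2 mm. A picture is of the moment at which its call begins.
- ticket.close_job(): hands the job in; it is judged then, once.
The state is a dict: "time": time; "joint_positions": joint angles; "joint_vel": joint speeds; "joint_torque": joint torques, N m; "ee_pos": TCP position; "eef_rot": TCP orientation; "ft_force": force on the tool from outside, world axes, zero at the start; "torque": the same for the moment, N m; "width": finger opening in m; "grip_force": force on a finger pad.
Only numpy, scipy, OpenCV 4.12 (cv2) and the standard library are available. Lean on these libraries where they do the work, as an engineer would, in place of code of your own. Each camera call takes 0.05 s, during which the arm holds its last target. There are 200 camera calls.

## Working session

There is one attempt and no reset: what is moved stays moved. The work goes in short steps, Python scripts to look and compute and a shell command to move; the robot and the scene stay as the last step left them, time stands still between calls to the robot, and variables do not carry over. Pictures are saved under pics/ and viewed, at most 10 in all, crops included, and the job is handed in when it is done.

```bash
ls; mkdir -p pics; cat > h.py <<'E'
import numpy as np,cv2
from bench import monitor,cams,ticket,r
def grab(n):
    c=cams.camera(n); np.savez('/tmp/%s.npz'%n,**c); return c
def load(n): return dict(np.load('/tmp/%s.npz'%n,allow_pickle=True))
def pts(c):
    H,W=c['z_map'].shape; f=H/2/np.tan(np.radians(float(c['vfov']))/2)
    u,v=np.meshgrid(np.arange(W),np.arange(H)); z=c['z_map']
    P=np.stack([(u-c['cx'])/f*z,-(v-c['cy'])/f*z,-z],-1)
    return P@c['T'][:3,:3].T+c['T'][:3,3]
E
python3 - <<'E'
from h import *
for n in('top','side'):
    c=grab(n); cv2.imwrite(f'pics/{n}0.png',c['pixels']); print(n,{k:c[k] for k in c if k not in('pixels','z_map')},(c['z_map']==0).mean())
s=monitor.read_state(); print(s['time'],s['ee_pos'],s['eef_rot'],s['ft_force'],s['width'],r.tcp_to_grasp)
E
```

```text
pics
top {'vfov': 46.308951932644575, 'cx': 282.07209781482186, 'cy': 208.54789467209739, 'T': array([[ 0.00293107,  0.98867017, -0.15007564,  0.32125707],
       [-0.99993514,  0.00454939,  0.01044115,  0.08895719],
       [ 0.0110056 ,  0.15003531,  0.98861938,  1.28587609],
       [ 0.        ,  0.        ,  0.        ,  1.        ]])} 0.004090136054421769
side {'vfov': 57.721899736480744, 'cx': 277.57681802209544, 'cy': 202.72681224741544, 'T': array([[-0.93991992,  0.18388986, -0.28763705,  0.20818084],
       [-0.34137035, -0.51637118,  0.78538341,  0.87076686],
       [-0.00410343,  0.83638826,  0.5481221 ,  0.61132144],
       [ 0.        ,  0.        ,  0.        ,  1.        ]])} 0.0037670068027210886
0.1 [0.21116133 0.58789611 0.22183176] [ 1.71535545e-01  9.85177730e-01 -6.27156156e-04 -5.86066868e-05] [-0.28568775  0.33895952 -0.84225961] 0.08697535286793562 0.0187
```

View pics/top0.png

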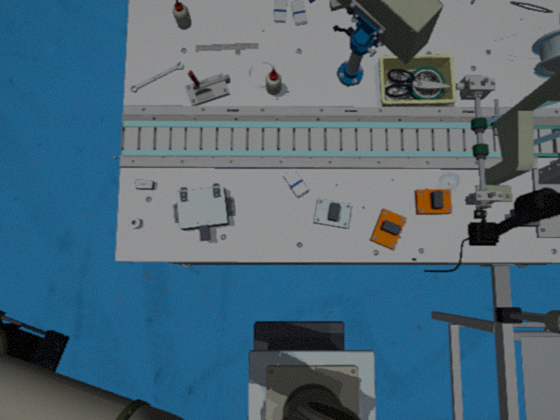

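View pics/side0.png

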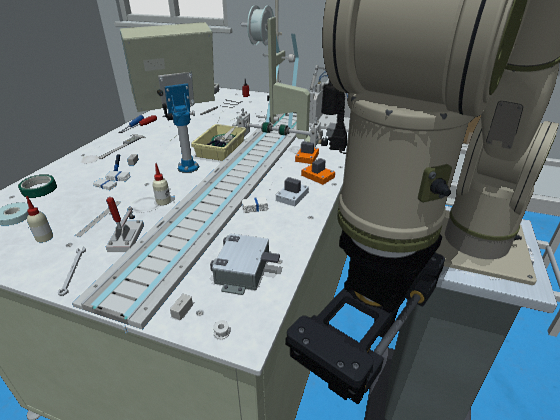

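The top view shows the jig at (204,207) with its tab at (207,234). Plate candidates are the aluminium one at (333,212) and the orange ones at (389,228) and (433,201), so I choose the aluminium one. Next I measure and take a close crop.

```bash
cat >> h.py <<'E'
def rect(P,m):
    q=P[m][:,:2]; (c,s,a)=cv2.minAreaRect((q*1000).astype(np.float32)); return np.round(c,1),np.round(s,1),round(a,1),m.sum(),q.mean(0).round(4)
def comp(mask,u,v):
    n,l=cv2.connectedComponents(mask.astype(np.uint8)); return (l==l[v,u])&mask
E
python3 - <<'E'
from h import *
T,S=load('top'),load('side')
for n,c,seeds in(('top',T,dict(jig=(204,207),plate=(322,212),rib=(334,212),tab=(207,234))),('side',S,dict(jig=(235,258),plate=(283,193),rib=(292,185),tab=(270,259)))):
    P=pts(c); 
    print(n,'table z',np.median(P[...,2][(abs(P[...,2])<.02)]))
    for k,(u,v) in seeds.items(): print('  pt',k,P[v,u].round(4))
    reg=(P[...,0]>.38)&(P[...,0]<.62)&(P[...,1]>-.1)&(P[...,1]<.42)
    Z=P[...,2]
    for k,lo,hi in(('jig',.042,.062),('tab',.036,.062),('plate',.012,.032),('rib',.047,.066)):
        m=reg&(Z>lo)&(Z<hi); u,v=seeds[k]
        if m[v,u]:
            m=comp(m,u,v); print('  ',k,*rect(P,m),'z',np.median(Z[m]).round(4))
        else: print('  ',k,'seed off',Z[v,u])
a=cv2.resize(T['pixels'][170:260,160:370],None,fx=3.8,fy=3.8,interpolation=cv2.INTER_CUBIC)
b=cv2.resize(S['pixels'][160:300,190:360],None,fx=3,fy=3,interpolation=cv2.INTER_CUBIC)[:250]
a=a[:345];W=max(a.shape[1],b.shape[1])
p=lambda i:cv2.copyMakeBorder(i,0,0,0,W-i.shape[1],cv2.BORDER_CONSTANT)
cv2.imwrite('pics/crop1.png',np.vstack([p(a),p(b)]))
E
```

```text
top table z 0.0011885451379826106
  pt jig [0.5121 0.2746 0.0491]
  pt plate [ 0.5049 -0.0286  0.0191]
  pt rib [ 0.4992 -0.0552  0.0598]
  pt tab [0.4435 0.2656 0.0457]
   jig [499.1 279.3] [143.8 123.2] 7.2 1986 [0.5085 0.2798] z 0.05
   tab [499.1 279.3] [143.8 123.2] 7.2 2010 [0.5083 0.2795] z 0.05
   plate [503.3 -56.6] [90.4 65.1] 80.2 655 [ 0.5008 -0.0542] z 0.022
   rib [503.  -56.6] [24.2 44.8] 81.2 166 [ 0.5025 -0.0561] z 0.0561
side table z 0.00025909902563964193
  pt jig [0.5163 0.3048 0.0482]
  pt plate [ 0.5207 -0.0292  0.0212]
  pt rib [ 0.4978 -0.0432  0.0452]
  pt tab [0.4422 0.2821 0.0484]
   jig [496.8 281.3] [143.5 124.4] 7.5 1841 [0.5044 0.2888] z 0.0498
   tab [496.9 281.3] [143.7 124.4] 7.2 1967 [0.504  0.2913] z 0.0497
   plate [501.  -53.1] [90.2 65.7] 80.9 318 [ 0.4964 -0.0367] z 0.0216
   rib seed off 0.0451916992072815
```

View pics/crop1.png

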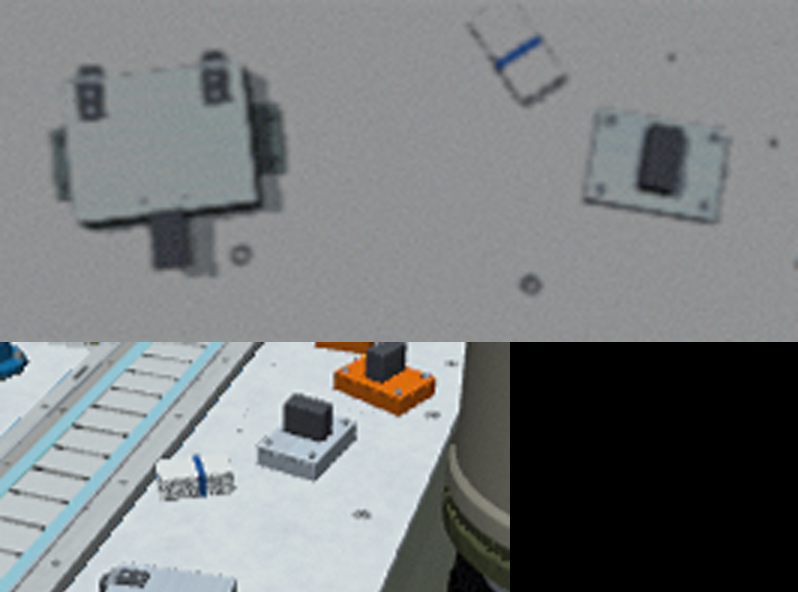

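The crop confirms the aluminium plate with its dark rib (full image about (334,212)), and the jig tab at (205,233). I'll refine the jig yaw and tab position, then move.

```bash
python3 - <<'E'
from h import *
from scipy.optimize import minimize
for n in('top','side'):
    c=load(n);P=pts(c);Z=P[...,2]
    m=(Z>.04)&(Z<.056)&(P[...,0]>.4)&(P[...,0]<.6)&(P[...,1]>.19)&(P[...,1]<.38)
    dark=c['pixels'].max(-1)<85
    a=np.radians(7.3);e=np.array([np.cos(a),np.sin(a)]);f=np.array([-e[1],e[0]])
    q=(P[...,:2]-[.512,.282]);X=q@e;Y=q@f
    mt=m&(X<-.053)&(X>-.09)&(abs(Y)<.03); print(n,'tab X,Y range',[np.percentile(v[mt],[2,50,98]).round(4) for v in(X,Y)],'z',np.median(Z[mt]).round(4),P[mt].mean(0).round(4))
    mc=m&(abs(Y)<.07)&(X>-.054)&(X<.06)&(Z>.043)
    fr=[X[mc&(abs(Y-y)<.004)].min() for y in(-.05,-.03,.03,.05)]; print(' front edge X',np.round(fr,4))
    print(' Y ext',[np.percentile(Y[mc&(abs(X-x)<.004)],[1,99]).round(4) for x in(-.035,0,.03)])
    mr=(Z>.047)&(Z<.066)&(abs(P[...,0]-.5)<.06)&(abs(P[...,1]+.055)<.05); print(' rib',*rect(P,mr))
E
```

```text
top tab X,Y range [array([-0.0847, -0.0685, -0.0537]), array([-0.0132, -0.0022,  0.0094])] z 0.0509 [0.4435 0.2711 0.0507]
 front edge X [-0.0475 -0.0476 -0.0472 -0.0473]
 Y ext [array([-0.0623,  0.0582]), array([-0.0612,  0.0585]), array([-0.0609,  0.0586])]
 rib [503.  -56.6] [24.2 44.8] 81.2 166 [ 0.5025 -0.0561]
side tab X,Y range [array([-0.0863, -0.0699, -0.0536]), array([-0.0097,  0.0038,  0.0132])] z 0.0503 [0.4419 0.2766 0.0498]
 front edge X [-0.0486 -0.0486 -0.0492 -0.0491]
 Y ext [array([-0.0582,  0.0619]), array([-0.0566,  0.0618]), array([-0.0587,  0.062 ])]
 rib [501.2 -54.3] [26.4 45.1] 78.4 99 [ 0.4992 -0.0503]
```

```bash
python3 -m crank '{"steps":[[[1,-1,0],[0,0,1]],[[1,-1,0],[0,0,1]],[[1,-1,0],[0,0,1]],[[1,-1,0],[0,0,1]],[[1,-1,0],[0,0,1]],[[1,-1,0],[0,0,0.4]],[[1,-1,0],[0,0,0]],[[1,-1,0],[0,0,0]],[[1,-1,-1],[0,0,0]],[[0,-1,-1],[0,0,0]]]}' 60 5
```

```text
time: 0.93
ee_pos: [0.4399, 0.3369, 0.1738]
eef_rot: [-0.061, 0.998, 0.001, 0.002]
ft_force: [0.4, -0.2, -1.0]
width: 0.06
grip_force: 0.0
```

```bash
python3 -m crank '{"steps":[[[0.18,-0.9,0],[0,0,0.06]],[[0,-0.9,0],[0,0,0]],[[0,-0.8,-0.8],[0,0,0]],[[0,0,-0.9],[0,0,0]],[[0,0,-0.9],[0,0,0]],[[0,0,-0.9],[0,0,0]],[[0,0,-0.9],[0,0,0]],[[0,0,-0.7],[0,0,0]],[[0,0,-0.5],[0,0,0]],[[0,0,0],[0,0,0]]]}' && python3 -m crank '{"steps":[[[0,0,0],[0,0,0]],[[0,0,0],[0,0,0]],[[0,0,0],[0,0,0]],[[0,0,0],[0,0,0]],[[0,0,0],[0,0,0]],[[0,0,0],[0,0,0]]]}' 0 8
```

```text
time: 1.77
ee_pos: [0.438, 0.2729, 0.0307]
eef_rot: [-0.066, 0.998, -0.001, -0.002]
ft_force: [-0.6, 0.3, -0.6]
width: 0.0599
grip_force: 0.0
time: 2.27
ee_pos: [0.44, 0.2743, 0.034]
eef_rot: [-0.066, 0.998, 0.0, 0.0]
ft_force: [2.1, -3.7, 0.9]
width: 0.0278
grip_force: 3.3
```

```bash
python3 -m crank '{"steps":[[[0,0,0],[0,0,0]],[[0,0,0],[0,0,0]],[[0,0,0],[0,0,0]],[[0,0,0],[0,0,0]]]}'
```

```text
time: 2.6
ee_pos: [0.4403, 0.2723, 0.0338]
eef_rot: [-0.065, 0.998, -0.001, -0.0]
ft_force: [0.4, -7.3, 5.7]
width: 0.0233
grip_force: 8.0
```

```bash
python3 -m crank '{"steps":[[[0.04,-0.05,0.42],[0,0,0]],[[0.04,0,0.41],[0,0,0]],[[0.11,0.01,0.4],[0,0,0]],[[0.11,0.02,0.4],[0,0,0]],[[0.18,0.02,0.38],[0,0,0]],[[0.17,0.02,0.38],[0,0,0]],[[0.24,0.03,0.34],[0,0,0]],[[0.24,0.03,0.34],[0,0,0]],[[0.29,0.04,0.3],[0,0,0]],[[0.29,0.04,0.3],[0,0,0]]]}'
```

```text
time: 3.43
ee_pos: [0.4836, 0.2778, 0.126]
eef_rot: [-0.066, 0.998, -0.0, 0.0]
ft_force: [1.9, -3.8, -4.0]
width: 0.024
grip_force: 8.0
```

```bash
python3 -m crank '{"steps":[[[0.34,0.04,0.24],[0,0,0]],[[0.34,0.04,0.24],[0,0,0]],[[0.38,0.05,0.18],[0,0,0]],[[0.37,0.05,0.17],[0,0,0]],[[0.4,0.05,0.11],[0,0,0]],[[0.4,0.05,0.11],[0,0,0]],[[0.41,0.05,0.04],[0,0,0]],[[0.41,0.05,0.03],[0,0,0]],[[0.41,0.05,-0.04],[0,0,0]],[[0.41,0.05,-0.03],[0,0,0]]]}' && python3 -m crank '{"steps":[[[0.4,0.05,-0.11],[0,0,0]],[[0.4,0.05,-0.11],[0,0,0]],[[0.38,0.05,-0.15],[0,0,0]],[[0,0,0],[0,0,0]],[[0,0,0],[0,0,0]]]}'; python3 - <<'E'
from h import *
c=grab('side'); a=cv2.resize(c['pixels'][130:330,130:400],None,fx=2.8,fy=2.8); cv2.imwrite('pics/s1.png',a)
E
```

```text
time: 4.27
ee_pos: [0.5806, 0.2904, 0.1522]
eef_rot: [-0.066, 0.998, 0.0, 0.0]
ft_force: [-0.7, -2.2, -1.9]
width: 0.0237
grip_force: 8.0
time: 4.68
ee_pos: [0.6099, 0.2942, 0.1426]
eef_rot: [-0.066, 0.998, 0.0, 0.001]
ft_force: [2.3, -2.0, 1.0]
width: 0.0239
grip_force: 8.0
```

View pics/s1.png

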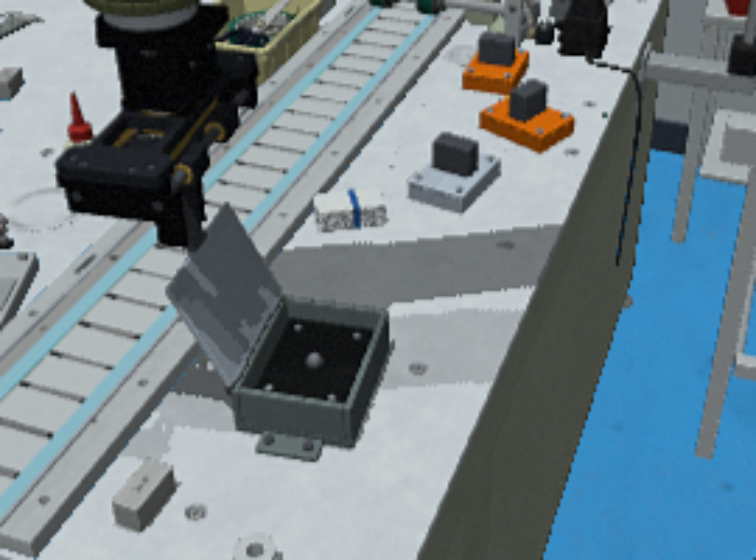

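The cover leans back past vertical, the fingers are on its tab, and the pin is visible at about full-image (242,259). I'll release and rise.

```bash
python3 -m crank '{"steps":[[[0,0,0],[0,0,0]],[[0,0,0],[0,0,0]],[[0,0,0],[0,0,0]],[[0,0,0.3],[0,0,0]],[[0,0,0.6],[0,0,0]],[[0,0,0.8],[0,0,0]],[[0,0,0.8],[0,0,0]],[[-0.6,-0.8,0.2],[0,0,-1]],[[-0.6,-1,0],[0,0,-1]],[[-0.6,-1,0],[0,0,-1]]]}' 60 && python3 -m crank '{"steps":[[[-0.6,-1,0],[0,0,-0.4]],[[-0.6,-1,0],[0,0,0]],[[-0.6,-1,0],[0,0,0]],[[-0.6,-1,0],[0,0,0]],[[-0.1,-1,0],[0,0,0]],[[0,-1,0],[0,0,0]],[[0,-1,0],[0,0,0]],[[0,-1,0],[0,0,0]],[[0,-1,0],[0,0,0]],[[0,-1,0],[0,0,0]]]}'; python3 - <<'E'
from h import *
s=grab('side');t=grab('top')
P=pts(t);Ps=pts(s)
a=np.vstack([cv2.resize(t['pixels'][180:250,165:250],None,fx=7,fy=4.2*7/4.2,interpolation=cv2.INTER_CUBIC)])
b=cv2.resize(s['pixels'][200:300,185:285],(490,490),interpolation=cv2.INTER_CUBIC)
cv2.imwrite('pics/j_t.png',a);cv2.imwrite('pics/j_s.png',b)
E
```

```text
time: 5.57
ee_pos: [0.5631, 0.2238, 0.2107]
eef_rot: [0.066, 0.998, 0.001, 0.0]
ft_force: [0.2, -1.0, 0.0]
width: 0.06
grip_force: 0.0
time: 6.4
ee_pos: [0.5011, -0.027, 0.2105]
eef_rot: [0.082, 0.997, 0.0, 0.0]
ft_force: [0.6, 0.3, 0.4]
width: 0.0599
grip_force: 0.0
```

View pics/j_t.png

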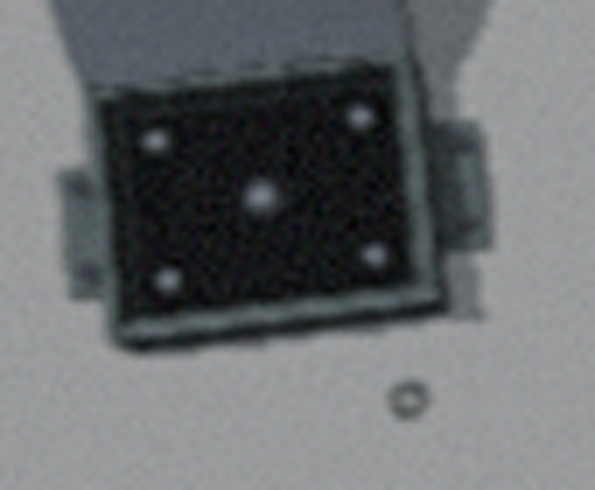

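View pics/j_s.png

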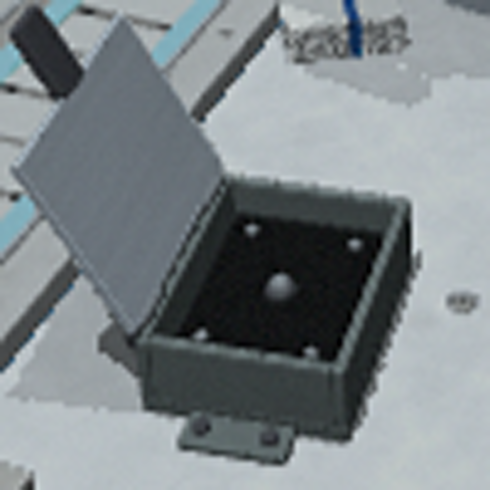

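Both views show the cover open on its stop and the pin (top about (201.3,207.2), side about (242,256.6)). I'll triangulate the pin and re-measure the plate.

```bash
cat >> h.py <<'E'
def ray(c,u,v):
    f=210/np.tan(np.radians(float(c['vfov']))/2); d=c['T'][:3,:3]@np.array([(u-c['cx'])/f,-(v-c['cy'])/f,-1]); return c['T'][:3,3],d/np.linalg.norm(d)
def tri(a,b):
    (p,d),(q,e)=a,b; s=np.linalg.lstsq(np.stack([d,-e],1),q-p,rcond=None)[0]; A,B=p+s[0]*d,q+s[1]*e; return ((A+B)/2).round(4),np.linalg.norm(A-B).round(4)
def atz(a,z): p,d=a; return (p+d*(z-p[2])/d[2]).round(4)
E
python3 - <<'E'
from h import *
t,s=load('top'),load('side')
a,b=ray(t,201.8,207.7),ray(s,242.2,256.5)
print('pin',tri(a,b),atz(a,.036),atz(b,.036))
P=pts(t);Z=P[...,2]
m=(Z>.04)&(Z<.05)&(abs(P[...,0]-.512)<.07)&(abs(P[...,1]-.28)<.08)
print('rim',rect(P,m))
e=np.array([np.cos(np.radians(7.3)),np.sin(np.radians(7.3))])
for n,c in(('t',t),('s',s)):
    P=pts(c);Z=P[...,2];q=P[...,:2]-[.512,.282];X=q@e;Y=q@[-e[1],e[0]]
    m=(Z>.08)&(Z<.16)&(abs(Y)<.07)&(X>.03)&(X<.16)
    if m.sum()>50: k=np.polyfit(X[m],Z[m],1); print(n,'cover angle',180-np.degrees(np.arctan(k[0])),m.sum())
st=monitor.read_state();print(st['ee_pos'],st['joint_positions'].round(2) if hasattr(st['joint_positions'],'round') else st['joint_positions'])
E
```

```text
pin (array([0.5113, 0.2819, 0.0353]), np.float64(0.0023)) [0.5122 0.2821 0.036 ] [0.5097 0.2825 0.036 ]
rim (array([512.5, 280.6]), array([ 96.7, 122.1]), 7.6, np.int64(375), array([0.5112, 0.2818]))
t cover angle 118.64357114308382 955
s cover angle 118.07517330712238 1105
[ 0.50103747 -0.03032206  0.21064192] [-0.4   0.06  0.39  1.82 -0.02  1.27  1.39]
```

```bash
python3 -m crank '{"steps":[[[0.04,-1,-0.5],[0,0,0]],[[0,0,-1],[0,0,0]],[[0,0,-1],[0,0,0]],[[0,0,-1],[0,0,0]],[[0,0,-1],[0,0,0]],[[0,0,-1],[0,0,0]],[[0,0,-0.9],[0,0,0]],[[0,0,-0.6],[0,0,0]],[[0,0,-0.4],[0,0,0]],[[0,0,0],[0,0,0]]]}' && python3 -m crank '{"steps":[[[0,0,0],[0,0,0]],[[0,0,0],[0,0,0]],[[0,0,0],[0,0,0]],[[0,0,0],[0,0,0]],[[0,0,0],[0,0,0]],[[0,0,0],[0,0,0]],[[0,0,0],[0,0,0]],[[0,0,0],[0,0,0]]]}' 0 40
```

```text
time: 7.33
ee_pos: [0.5018, -0.0504, 0.0237]
eef_rot: [0.082, 0.997, 0.0, -0.001]
ft_force: [-0.7, -0.3, 0.5]
width: 0.06
grip_force: 0.0
time: 8.0
ee_pos: [0.5025, -0.0519, 0.0252]
eef_rot: [0.083, 0.997, -0.0, 0.0]
ft_force: [-1.6, -4.4, 6.2]
width: 0.0237
grip_force: 40.0
```

```bash
python3 -m crank '{"steps":[[[0,0,0.5],[0,0,0]],[[0,0,0.8],[0,0,0]],[[0,0,0.9],[0,0,0]],[[0,0.4,0.8],[0,0,0]],[[0,0.7,0],[0,0,0.7]],[[0,1,0],[0,0,0.7]],[[0,1,0],[0,0,0.7]],[[0,1,0],[0,0,0.7]],[[0,1,0],[0,0,0.58]],[[0,1,0],[0,0,0]]]}' && python3 -m crank '{"steps":[[[0.05,1,0],[0,0,0]],[[0.05,1,0],[0,0,0]],[[0.05,1,0],[0,0,0]],[[0.05,1,0],[0,0,0]],[[0.05,1,0],[0,0,0]],[[0.05,0.9,0],[0,0,0]],[[0.05,0.8,0],[0,0,0]],[[0,0.5,0],[0,0,0]],[[0,0,0],[0,0,0]],[[0,0,0],[0,0,0]]]}'; python3 - <<'E'
from h import *
for n in('side','top'):
    c=grab(n);P=pts(c);Z=P[...,2]
    m=(Z>.085)&(Z<.105)&(abs(P[...,0]-.512)<.055)&(abs(P[...,1]-.28)<.055)
    print(n,rect(P,m),np.median(Z[m]))
s=monitor.read_state();print(s['ee_pos'],s['eef_rot'],s['ft_force'],s['width'])
cv2.imwrite('pics/s2.png',cv2.resize(load('side')['pixels'][130:330,130:330],(600,600)))
E
```

```text
time: 8.83
ee_pos: [0.5009, 0.1039, 0.0983]
eef_rot: [-0.068, 0.998, 0.0, -0.001]
ft_force: [0.9, -0.1, -4.1]
width: 0.024
grip_force: 40.0
time: 9.67
ee_pos: [0.51, 0.2819, 0.0985]
eef_rot: [-0.066, 0.998, -0.0, -0.001]
ft_force: [0.6, -0.8, -4.2]
width: 0.0234
grip_force: 40.0
side (array([508.9, 284.1]), array([64. , 90.5]), 7.7, np.int64(593), array([0.5003, 0.3019])) 0.09498751135212957
top (array([510.4, 236.3]), array([0.3, 4.2]), 15.1, np.int64(3), array([0.5104, 0.2362])) 0.09389931979331245
[0.51079459 0.28022948 0.09907966] [-6.47285308e-02  9.97902669e-01 -4.63419180e-04 -5.16156985e-04] [-0.05346063 -0.66710202 -3.60678214] 0.023427613556595336
```

View pics/s2.png

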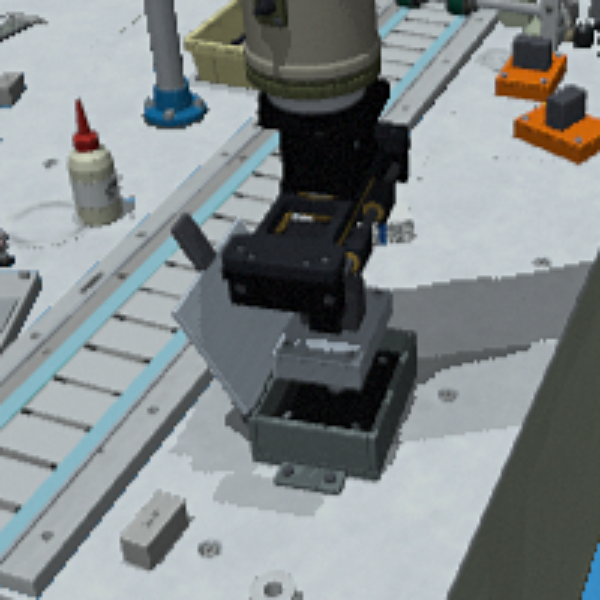

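The plate is held square above the jig, within about 1 mm of the pin axis. I'll descend gently.

```bash
python3 -m crank '{"steps":[[[0.03,0,-0.3],[0,0,0]],[[0,0,-0.5],[0,0,0]],[[0,0,-0.4],[0,0,0]],[[0,0,-0.2],[0,0,0]],[[0,0,0],[0,0,0]],[[0,0,0],[0,0,0]]]}' && python3 -m crank '{"steps":[[[0,0,-0.08],[0,0,0]],[[0,0,-0.08],[0,0,0]],[[0,0,0],[0,0,0]],[[0,0,0],[0,0,0]]]}' && python3 -m crank '{"steps":[[[0,0,-0.08],[0,0,0]],[[0,0,-0.04],[0,0,0]],[[0,0,0],[0,0,0]],[[0,0,0],[0,0,0]]]}'
```

```text
time: 10.27
ee_pos: [0.5115, 0.2811, 0.0642]
eef_rot: [-0.065, 0.998, -0.0, -0.0]
ft_force: [0.0, 0.4, -3.1]
width: 0.0237
grip_force: 40.0
time: 10.6
ee_pos: [0.5118, 0.2815, 0.0609]
eef_rot: [-0.065, 0.998, 0.0, 0.0]
ft_force: [-0.1, -0.2, -3.4]
width: 0.0235
grip_force: 40.0
time: 10.93
ee_pos: [0.5117, 0.2814, 0.0577]
eef_rot: [-0.065, 0.998, -0.0, -0.0]
ft_force: [1.1, 0.7, -3.3]
width: 0.0235
grip_force: 40.0
```

```bash
python3 -m crank '{"steps":[[[0,0,-0.06],[0,0,0]],[[0,0,-0.06],[0,0,0]],[[0,0,0],[0,0,0]],[[0,0,0],[0,0,0]]]}' && python3 -m crank '{"steps":[[[0,0,-0.06],[0,0,0]],[[0,0,-0.06],[0,0,0]],[[0,0,0],[0,0,0]],[[0,0,0],[0,0,0]]]}'
```

```text
time: 11.27
ee_pos: [0.5119, 0.2815, 0.0552]
eef_rot: [-0.065, 0.998, 0.0, 0.0]
ft_force: [-2.1, -1.1, 3.4]
width: 0.0238
grip_force: 40.0
time: 11.6
ee_pos: [0.512, 0.2816, 0.0522]
eef_rot: [-0.065, 0.998, 0.0, 0.0]
ft_force: [-3.1, -1.7, 6.6]
width: 0.0235
grip_force: 40.0
```

```bash
python3 -m crank '{"steps":[[[-0.02,0,-0.06],[0,0,0]],[[0,0,-0.06],[0,0,0]],[[0,0,0],[0,0,0]],[[0,0,0],[0,0,0]]]}' && python3 -m crank '{"steps":[[[0,0,-0.06],[0,0,0]],[[0,0,-0.06],[0,0,0]],[[0,0,0],[0,0,0]],[[0,0,0],[0,0,0]]]}'&& python3 -m crank '{"steps":[[[0,0,-0.06],[0,0,0]],[[0,0,0],[0,0,0]],[[0,0,0],[0,0,0]]]}'
```

```text
time: 11.93
ee_pos: [0.512, 0.2816, 0.0496]
eef_rot: [-0.065, 0.998, 0.0, 0.001]
ft_force: [-2.8, -2.0, 9.0]
width: 0.0239
grip_force: 40.0
time: 12.27
ee_pos: [0.512, 0.2816, 0.0472]
eef_rot: [-0.065, 0.998, 0.0, 0.001]
ft_force: [-3.5, -2.8, 14.0]
width: 0.0237
grip_force: 40.0
time: 12.52
ee_pos: [0.5121, 0.2816, 0.0471]
eef_rot: [-0.065, 0.998, 0.001, 0.001]
ft_force: [-10.5, -5.9, 29.0]
width: 0.0238
grip_force: 40.0
```

```bash
python3 -m crank '{"steps":[[[-0.02,0,0],[0,0,0]],[[0,0,0],[0,0,0]],[[0,0,0],[0,0,0]],[[0,0,0],[0,0,0]],[[0,0,0],[0,0,0]],[[0,0,0],[0,0,0]]]}'; python3 - <<'E'
from h import *
c=grab('side');P=pts(c);Z=P[...,2]
e=np.array([np.cos(np.radians(7.5)),np.sin(np.radians(7.5))]);q=P[...,:2]-[.5108,.2837];X=q@e;Y=q@[-e[1],e[0]]
m=(abs(X)<.03)&(Y>.02)&(Y<.042)&(Z<.055);print('plate top z',np.percentile(Z[m],[10,50,90]),m.sum())
m=(abs(X)<.03)&(Y>.0555)&(Y<.0605);print('rim z',np.percentile(Z[m],[10,50,90]),m.sum())
cv2.imwrite('pics/s3.png',cv2.resize(c['pixels'][180:300,180:300],(600,600),interpolation=cv2.INTER_CUBIC))
E
```

```text
time: 13.02
ee_pos: [0.512, 0.2816, 0.0471]
eef_rot: [-0.065, 0.998, 0.001, 0.001]
ft_force: [-8.2, -5.5, 27.6]
width: 0.0235
grip_force: 40.0
plate top z [0.04263353 0.04407829 0.04645311] 206
rim z [0.01149431 0.04549211 0.41385487] 713
```

View pics/s3.png

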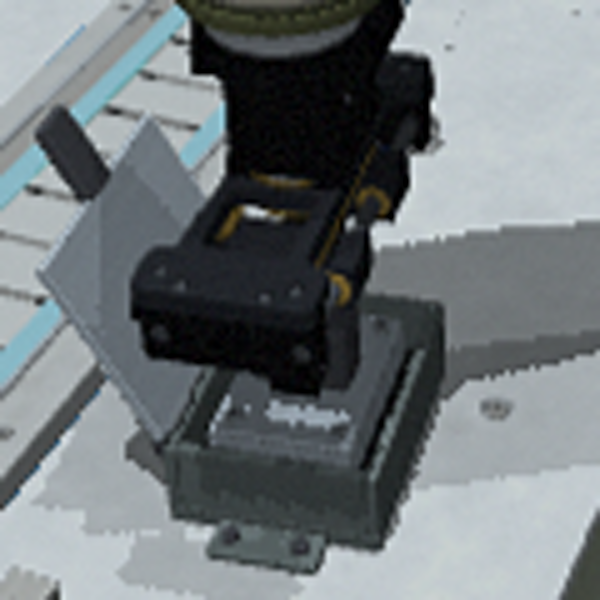

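The plate's top sits flush with the rim (44 mm), square in the jig, with the cover open on its stop and about 28 N of steady push against the hard stop. I'm handing in.

```bash
python3 -c "
from bench import ticket; print(ticket.close_job())"
```

```text
the job is handed in; nothing more can be done
None
```

The cover is open on its stop, and the aluminium plate is over the pin, pressed fully home (top flush with the rim at 44 mm, about 28 N of push) and still gripped; the job was handed in at about 13 s, with no verdict shown.

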